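# Seat a gearbox cover and snap its toggle clamp shut

### The job

Push the aluminium gearbox cover along its channel until it is fully home against the end stop. Then flip the toggle clamp's handle over past centre, towards the cover, so that it snaps shut and its pad holds the cover down. It is all done by pushing with the fingertips: do not lift or tip the cover, and leave the other things on the bench where they are.

Things in the scene. Friction and masses are not known exactly. Their poses are not given: they have to be found in the camera images.
- fixture: Dark steel fixture fixed to the bench: plate 16 mm thick, x -170 to +190, y -80 to +80 mm. Origin: underside (bench height), mid-channel. Its x axis is the way the cover slides home. Channel: two rails 10 mm high, 14 mm wide, inner faces at y = +-43.5, x -150 to +50 mm. Behind the end stop stands the toggle clamp: steel side plates to 72 mm above the bench, x 69 to 125, |y| under 19 mm.
- cover: Loose aluminium gearbox cover flat in the channel, 0.55 kg, 100 mm along x, 84 along y, axes as the fixture's. Origin: centre of underside. A flange 12 mm thick; on it from the rear end (x -50) to x +14 mm a body 66 mm wide, 38 mm high, round boss to 46 mm; the low front has short ribs. Starts 30 to 75 mm short. Home: origin at x = 0, y = 0, z = 16 mm in the fixture's frame.
- push_point (a point): Middle of the cover's flat rear end, 20 mm above its underside: push here along the fixture's x. Sliding takes roughly 4 to 9 N; off-centre pushes may wedge it in the rails.
- stop_face (a point): Middle of the end stop's face, 22 mm above the bench, at x = +50 mm of the fixture, which the cover's front edge must meet; axes as the fixture's. The stop is a bar 10 mm high, 12 mm thick, 84 mm long.
- handle_hinge (a point): Centre of the clamp handle's hinge, 66 mm above the bench at x = +105 mm of the fixture; the hinge axis is parallel to the fixture's y.
- handle_tip (a point): End of the clamp's handle: a steel bar with a black rubber grip 22 mm thick, 44 mm long and round-ended; this point is 85 mm from the hinge, the rubber ends 4 mm past it. It starts open, leaning 29 degrees back from vertical towards the fixture's +x, with this point 141 mm above the bench.
- clamp_handle (a joint): Handle angle, rad: 0 open (leaning 0.5 to the fixture's +x), growing as it swings over towards the cover (-x), stop at 1.0 (leaning 0.5 to -x). A spring drives it away from its centre at about 0.5, either way: about 5 N at the tip, square to the handle, starts it (more if the finger drags along it), ever less up to the centre; then it snaps shut by itself. Shut on the cover it reads about 0.98.
- clamp_arm: Steel holding arm, geared to the handle: points steeply up when open, swings down as the handle is flipped and presses its 14 mm rubber pad on the cover's front flange, 37 mm along the fixture's x. Origin: its own hinge at x = 85 mm, 46 mm above the bench in the fixture's frame.
- socket: Deep steel socket standing upright, 32 mm across and 65 mm high; origin at its underside. A bystander: leave it.
- bearing: Steel bearing lying flat, 62 mm across and 17 mm high; origin at its underside. A bystander: leave it.
- grease: Jar with a black lid, 60 mm across and 85 mm high; origin at its underside. A bystander: leave it.
- wrench: Steel wrench, 170 mm long, lying on the bench. A bystander: leave it.
There are look-alikes about, which are no part of the job. Of the things that look like the cover, the smallest one is meant.

How it is judged:
By the outcome, as a careful person would: the job done as asked, in the order asked, and still so for the second after the job is handed in, with the robot touching nothing.
It also fails if it takes over 48 s, if anything falls off the work surface, if the arm or the gripper's body presses on something with over 40 N, if the wrist force passes 120 N, or if a joint passes its speed limit or range.

### The arm

A 6-joint arm with a two-finger parallel gripper is mounted at the origin on the work surface. World frame = base frame: x ahead of the robot, y to its left, z up, the work surface at z = 0. Lengths are in m, angles in rad, forces in N, time in s.
With the tool pointing down it reaches from about 0.375 to 0.975 m from the base axis. Payload 3.8 kg.
Tool frame: the origin (TCP) lies on the centre line of the jaws, within the pads' length; the fingertips stand 25 mm ahead of it and the grasp point (between the pads) lies 6 mm ahead of it; z points along the fingers, x is the direction in which the jaws open and shut, and the axes are right-handed (so a half turn about z gives the same grasp; the last joint's range is limited). The gripper opens to 88 mm and grips with 3 to 60 N. Pads are 18 mm wide; open, the fingers measure 123 mm over their backs; the gripper's body (75 mm by 187 mm) begins 45 mm behind the grasp point.
Start: joints at [-1.238, 0.264, 1.604, -0, 1.274, -0.037], TCP at [0.244, -0.629, 0.264] pointing down, gripper open.
Joint ranges: [-2.63, 2.63], [-0.94, 2.18], [0.31, 2.57], [-1.31, 4.45], [0, 2.66], [-2.55, 2.55]. Speed limits (rad/s): [2.57, 2.57, 3.14, 3.14, 3.14, 3.14].

### API

Orientations are given as a unit quaternion [x, y, z, w].
In Python, from rig import bot gives the robot as it stands.
- The arm moves only by the tool move_arm, never from a script. Its argument "steps" is a list of rows, each an object with "hand": the opening in per cent of the stroke, from 0 (shut) to 100 (fully open); "linear": the shift along the tool's x, y, z in units of 25 mm (1.0 is 25 mm), a list of three; "roll": the turn about the tool's z in units of 5 degrees (1.0 is 5 degrees). A call has 1 to 20 rows; each row is the pose to reach, as a shift and turn from the pose commanded when the call began, along the tool's axes at that moment; what a row does not reach only later rows make up. A row lasts 1/12 s, in which the tool goes at most 41.7 mm and 7.16 degrees, less where a joint would pass 70% of its speed; a pose out of reach is approached as far as the arm can. A call with a gripper value outside its range is refused whole. The fingers move at their own pace and stop on an object; "grip_force" is the grip in N (left out, the last holds). Time passes only in rows, so rows that repeat a pose let the fingers close. It gives the time, the measured TCP pose, the force and the opening at its end, in the units of the state.
- bot.sense(): the state, without advancing time (a new reading comes with each control period).
- bot.camera(name): name is "side" or "top"; returns the picture (400x640x3 uint8, red, green, blue); there is no depth.
- bot.camera_model(name): a dict with "intrinsics" (3x3 intrinsics, pixels), "R" (3x3) and "t" (3): a world point X has camera coordinates R X + t. Camera axes: x right, y down, z forward; pixel columns grow to the right and rows downward; lengths in m; the calibration is good to about 2 mm. A picture is of the moment at which its call begins. camera_model takes no time and is no camera call.
- bot.sign_off(): hands the job in, once; it reports no verdict.
The state is a dict: "time": time; "joint_pos": joint angles; "qvel": joint speeds; "joint_torque": joint torques, N m; "ee_pos": TCP position; "orientation": TCP orientation; "force": force on the tool from outside, world axes, zero at the start; "moment": the same for the moment, N m; "grip_width": opening from 0.0 (shut) to 1.0 (fully open).
Only numpy, scipy, OpenCV 4.12 (cv2) and the standard library are available. Lean on these libraries where they do the work, as an engineer would, in place of code of your own. Each camera call takes 0.05 s, during which the arm holds its last target. There are 200 camera calls.

## Working session

There is one attempt and no reset: what is moved stays moved. The work goes in short steps, Python scripts to look and compute and a tool call to move; the robot and the scene stay as the last step left them, time stands still between calls to the robot, and variables do not carry over. Pictures are saved under pics/ and viewed, about 8 in all and at most 12, crops included, and the job is handed in when it is done.

Besides the shell and the picture viewer there is one more tool, called by a JSON object that holds its "op" and its "data". move_arm: Moves the arm, as the interface text tells. Its arguments: {"type":"object","properties":{"steps":{"type":"array"},"grip_force":{"type":"number"}},"required":["steps"]}

```bash
mkdir -p pics; cat > h.py <<'E'
import numpy as np, cv2
from rig import bot
def snap(n,f):
    im=bot.camera(n)[:,:,::-1].copy(); cv2.imwrite('pics/'+f,im); return im
def ray(n,u,v):
    m=bot.camera_model(n);K=np.array(m['intrinsics']);R=np.array(m['R']);t=np.array(m['t'])
    return -R.T@t, R.T@np.linalg.inv(K)@np.array([u,v,1.])
def onz(n,u,v,z):
    c,d=ray(n,u,v); return c+d*(z-c[2])/d[2]
def proj(n,X):
    m=bot.camera_model(n);p=np.array(m['intrinsics'])@(np.array(m['R'])@np.array(X)+np.array(m['t']));return p[:2]/p[2]
def tri(a,b):
    (c,d),(e,f)=ray('top',*a),ray('side',*b)
    s=np.linalg.lstsq(np.c_[d,-f],e-c,rcond=None)[0];p,q=c+d*s[0],e+f*s[1];return (p+q)/2,np.linalg.norm(p-q)
E
python3 - <<'E'
from h import *
snap('top','top0.png');snap('side','side0.png');s=bot.sense();print(s)
for n in('top','side'):print(ray(n,320,200))
E
```

```text
{'time': 0.1, 'joint_pos': array([-1.23788962e+00,  2.64673863e-01,  1.60518769e+00,  1.16985611e-05,
        1.27369709e+00, -3.68817862e-02]), 'qvel': array([ 8.86477050e-05,  1.49199471e-04, -4.82429315e-03,  1.25574847e-03,
       -7.90456068e-04,  1.74673094e-03]), 'joint_torque': array([ 2.37018520e-05, -5.03619075e+01, -3.58070791e+01,  7.31406198e-02,
        2.33360042e-02, -4.56014584e-05]), 'ee_pos': array([ 0.24378449, -0.62883007,  0.26254198]), 'orientation': array([ 8.25049607e-01, -5.65059448e-01, -7.86662195e-04, -5.89471454e-04]), 'force': array([-0.33714651,  0.75623031,  0.16297534]), 'moment': array([ 0.02168488,  0.02014272, -0.09131623]), 'grip_width': 0.9985368763427662}
(array([ 0.46249777, -0.09487208,  0.84396442]), array([ 0.21012511,  0.049492  , -0.97643708]))
(array([0.48053717, 0.61486854, 0.94100602]), array([ 0.15804768, -0.62769325, -0.762652  ]))
```

View pics/top0.png

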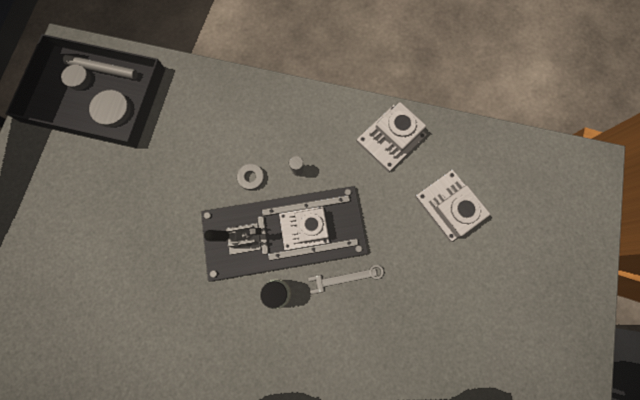

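View pics/side0.png

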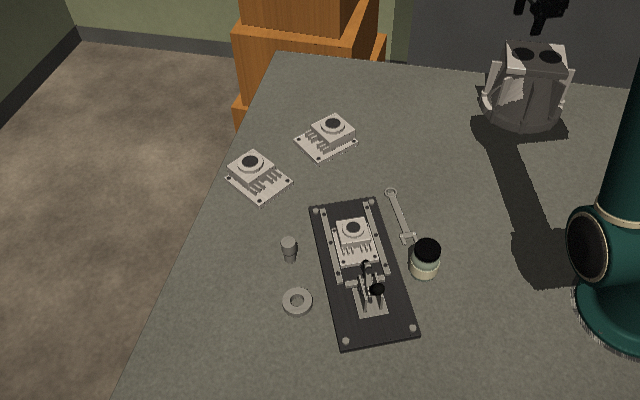

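The top view shows the fixture with plate corners at about (202,211), (355,186), (370,254) and (210,280). The cover in its channel is at about (305,228), and the clamp with its black handle tip is at (215,236). The two other covers, at (395,135) and (455,205), are larger look-alikes.

```bash
cat > m.py <<'E'
from h import *
def fixture(n,im,seed):
    # plate: dark pixels, corners by line fits of contour warped onto plane z=16mm
    g=cv2.cvtColor(im,cv2.COLOR_BGR2GRAY); m=(g<82).astype(np.uint8)
    m=cv2.morphologyEx(m,cv2.MORPH_OPEN,np.ones((3,3)))
    cs,_=cv2.findContours(m,cv2.RETR_EXTERNAL,cv2.CHAIN_APPROX_NONE)
    c=[c for c in cs if cv2.pointPolygonTest(cv2.convexHull(c),seed,False)>0 and cv2.contourArea(cv2.convexHull(c))<40000]
    c=max(c,key=cv2.contourArea)
    P=np.array([onz(n,*p[0],0.016)[:2] for p in c],np.float32)*1000
    return cv2.minAreaRect(P),cv2.boundingRect(c)
E
python3 - <<'E'
from m import *
t=cv2.imread('pics/top0.png');s=cv2.imread('pics/side0.png')
print(fixture('top',t,(300,250)),fixture('side',s,(365,280)))
for n,P in(('top',[(202,211),(355,186),(370,254),(210,280)]),('side',[(340,351),(420,337),(374,197),(309,207)])):
    print(n,[np.round(onz(n,*p,.016)[:2]*1000) for p in P])
a=cv2.resize(t[180:310,190:390],None,fx=4,fy=4,interpolation=cv2.INTER_CUBIC)
cv2.imwrite('pics/tc.png',a)
b=cv2.resize(s[190:355,270:450],None,fx=3.6,fy=3.6,interpolation=cv2.INTER_CUBIC)
cv2.imwrite('pics/sc.png',b)
E
```

```text
(((549.889892578125, 8.555755615234375), (162.30140686035156, 362.9903564453125), 22.724897384643555), (202, 186, 168, 96)) (((552.0179443359375, 15.108795166015625), (161.80560302734375, 365.5917053222656), 22.85719108581543), (308, 202, 113, 152))
top [array([554., 204.]), array([ 692., -125.]), array([ 546., -190.]), array([411., 142.])]
side [array([556., 210.]), array([411., 152.]), array([ 549., -180.]), array([ 693., -121.])]
```

View pics/tc.png

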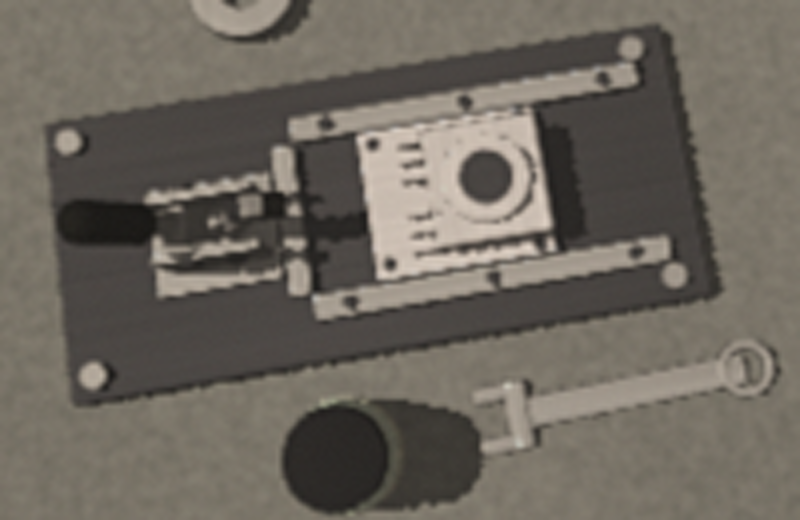

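View pics/sc.png

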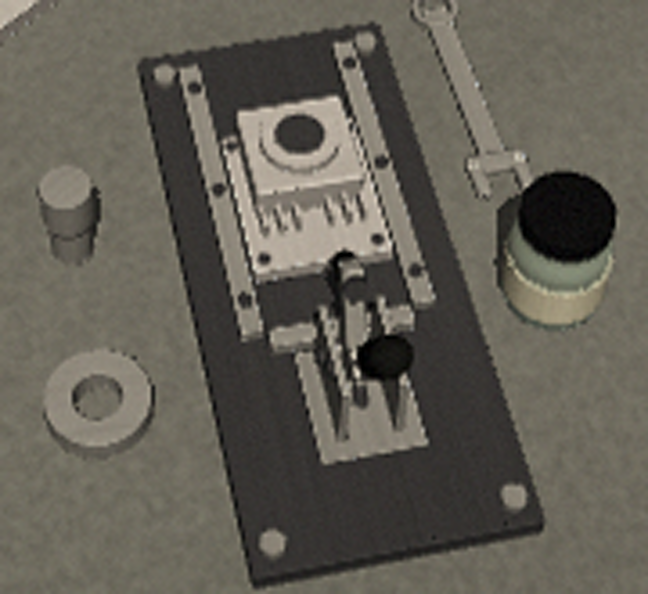

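The crops show the corner screws in both views, the cover well short of the stop with its rear end free, and the open clamp arm standing up. I'll triangulate these features next.

```bash
python3 - <<'E'
from h import *
T=lambda p:(p[0]/4+190-.375,p[1]/4+180-.375)
S=lambda p:(p[0]/3.6+270-.36,p[1]/3.6+190-.36)
pts=dict(s1=((68,140),(272,543)),s2=((630,47),(163,73)),s3=((93,376),(514,496)),s4=((674,275),(366,42)),
 rA1=((326,124),(245,299)),rA3=((603,79),(195,88)),rB1=((350,302),(416,271)),rB3=((636,252),(350,62)),
 holeF1=((373,145),(264,259)),holeF2=((390,263),(377,239)),boss=((486,177),(299,133)),tip=((80,220),(386,356)),
 grease=((336,456),(567,214)),socket=((1,1),(1,1)))
D={}
for k,(a,b) in pts.items():
    if k=='socket':continue
    D[k],e=tri(T(a),S(b)); D[k]*=1000; print(k,D[k].round(1),round(e*1000,1))
c=np.mean([D[k] for k in('s1','s2','s3','s4')],0)
x=D['s1']-D['s2']+D['s3']-D['s4'];x+= D['rA1']-D['rA3']+D['rB1']-D['rB3'];x=x[:2]/np.hypot(*x[:2]);y=np.array([-x[1],x[0]])
o=c[:2]-10*x
print('yaw',np.degrees(np.arctan2(x[1],x[0])),'o',o,c)
for k in D: d=D[k][:2]-o; print(k,round(d@x,1),round(d@y,1),D[k][2].round(1))
for nm,p in(('front top corners',((358,135),(380,280))),):
  for q in p: d=onz('top',*T(q),.028)[:2]*1000-o;print(nm,d@x,d@y)
for q in((258,278),(395,250)): d=onz('side',*S(q),.028)[:2]*1000-o;print('side',d@x,d@y)
for q in((537,107),(555,235)): d=onz('top',*T(q),.054)[:2]*1000-o;print('rear body z54',d@x,d@y)
E
```

```text
s1 [548.8 189.7  21.7] 1.4
s2 [ 674.6 -109.6   22.3] 2.6
s3 [426.5 138.1  21.6] 2.1
s4 [ 552.1 -161.    21.4] 1.9
rA1 [590.5  48.6  27.2] 2.4
rA3 [651.5 -98.4  26.3] 2.2
rB1 [496.8  10.4  27. ] 2.0
rB3 [ 559.1 -137.3   27.6] 1.9
holeF1 [584.8  19.7  27.4] 2.4
holeF2 [522.3  -6.   28.9] 1.9
boss [576.7 -48.6  62.6] 2.9
tip [501.9 133.7 134.1] 3.7
grease [418.3  -8.8  79.6] 1.3
yaw 112.7654241379842 o [554.39152414   5.08220371] [550.52193208  14.30317205  21.74858812]
s1 172.4 -66.3 21.7
s2 -152.2 -66.5 22.3
s3 172.1 66.5 21.6
s4 -152.3 66.3 21.4
rA1 26.1 -50.1 27.2
rA3 -133.0 -49.5 26.3
rB1 27.1 51.0 27.0
rB3 -133.2 50.7 27.6
holeF1 1.7 -33.7 27.4
holeF2 2.1 33.9 28.9
boss -58.2 0.2 62.6
tip 138.9 -1.4 134.1
grease 39.8 130.9 79.6
front top corners 9.645343115204694 -39.572558217782365
front top corners 9.415846912770967 42.92890539186137
side 13.61056228056893 -41.006434083758215
side 10.777525639149122 41.61228794360336
rear body z54 -91.43943078105546 -33.283679260110894
rear body z54 -89.00766208758013 37.58283114610513
```

```bash
cat >> h.py <<'E'
from scipy.spatial.transform import Rotation as Ro
YAW=np.radians(112.77);O=np.array([.5544,.0051]);FX=np.array([np.cos(YAW),np.sin(YAW)]);FY=np.array([-FX[1],FX[0]])
def go(fx,fy,z):
    s=bot.sense();R=Ro.from_quat(s['orientation']).as_matrix();p=s['ee_pos']
    X=np.r_[O+fx*FX+fy*FY,z];d=p[:2]-O
    print('t',round(s['time'],2),'fix xyz',(d@FX*1000).round(1),(d@FY*1000).round(1),(p[2]*1000).round(1),'F fix',[round(float(v),1) for v in(s['force'][:2]@FX,s['force'][:2]@FY,s['force'][2])])
    print('units',(R.T@(X-p)/.025).round(2),'yaw',np.degrees(np.arctan2(R[1,0],R[0,0])).round(2),'tilt',R[2,2].round(5),'grip',round(s['grip_width'],2))
E
python3 -c "
from h import *
go(-.12,0,.264)"
```

```text
t 0.1 fix xyz -464.3 531.8 262.5 F fix [0.8, 0.0, 0.2]
units [-14.35 -20.88  -0.03] yaw -68.81 tilt -1.0 grip 1.0
```

{"op": "move_arm", "data": {"steps": [{"hand":0,"linear":[-3,-4.4,0],"roll":-4},{"hand":0,"linear":[-6,-8.7,0],"roll":-8},{"hand":0,"linear":[-9,-13.1,0],"roll":-12},{"hand":0,"linear":[-12,-17.5,0],"roll":-16},{"hand":0,"linear":[-14.35,-20.9,0],"roll":-18.3},{"hand":0,"linear":[-14.35,-20.9,0],"roll":-18.3},{"hand":0,"linear":[-14.35,-20.9,0],"roll":-18.3},{"hand":0,"linear":[-14.35,-20.9,0],"roll":-18.3},{"hand":0,"linear":[-14.35,-20.9,0],"roll":-18.3},{"hand":0,"linear":[-14.35,-20.9,0],"roll":-18.3},{"hand":0,"linear":[-14.35,-20.9,0],"roll":-18.3},{"hand":0,"linear":[-14.35,-20.9,0],"roll":-18.3},{"hand":0,"linear":[-14.35,-20.9,0],"roll":-18.3},{"hand":0,"linear":[-14.35,-20.9,0],"roll":-18.3},{"hand":0,"linear":[-14.35,-20.9,0],"roll":-18.3},{"hand":0,"linear":[-14.35,-20.9,0],"roll":-18.3},{"hand":0,"linear":[-14.35,-20.9,0],"roll":-18.3},{"hand":0,"linear":[-14.35,-20.9,0],"roll":-18.3},{"hand":0,"linear":[-14.35,-20.9,0],"roll":-18.3},{"hand":0,"linear":[-14.35,-20.9,0],"roll":-18.3}]}}

```text
time: 1.77
ee_pos: [0.6006, -0.1076, 0.2635]
orientation: [0.981, 0.196, -0.0, 0.0]
force: [-0.0, -0.1, -0.2]
grip_width: 0.007
```

```bash
python3 -c "
from h import *
go(-.12,0,.12)"
```

```text
t 1.77 fix xyz -121.7 1.0 263.5 F fix [-0.1, 0.1, -0.2]
units [ 0.05 -0.07  5.74] yaw 22.58 tilt -1.0 grip 0.01
```

{"op": "move_arm", "data": {"steps": [{"hand":0,"linear":[0.05,0,1.5]},{"hand":0,"linear":[0.05,0,3]},{"hand":0,"linear":[0.05,0,4.5]},{"hand":0,"linear":[0.05,0,6]},{"hand":0,"linear":[0.05,0,7]},{"hand":0,"linear":[0.05,0,7.8]},{"hand":0,"linear":[0.05,0,8.3]},{"hand":0,"linear":[0.05,0,8.5]},{"hand":0,"linear":[0.05,0,8.5]},{"hand":0,"linear":[0.05,0,8.5]}]}}

```text
$.steps[0]: bad value
```

```bash
python3 - <<'E'
from h import *
go(-.1,0,.050)
t=snap('top','top1.png');s=snap('side','side1.png')
a=cv2.resize(t[180:310,190:390],None,fx=3,fy=3,interpolation=cv2.INTER_CUBIC)
b=cv2.resize(s[170:320,280:480],None,fx=3,fy=3,interpolation=cv2.INTER_CUBIC)
c=np.zeros((450,1200,3),np.uint8);c[:390,:600]=a;c[:,600:]=b
cv2.imwrite('pics/c1.png',cv2.resize(c,(800,300),interpolation=cv2.INTER_AREA)) 
E
```

```text
t 1.77 fix xyz -121.7 1.0 263.5 F fix [-0.1, 0.1, -0.2]
units [ 0.05 -0.87  8.54] yaw 22.58 tilt -1.0 grip 0.01
```

View pics/c1.png

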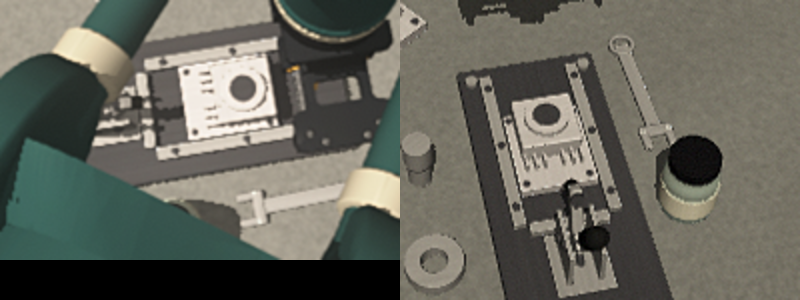

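The move was refused because every row needs a roll value, so this picture shows the arm still above the channel. The gripper is behind the cover at about (335,90) and the cover hasn't moved. I'll resend the descent with roll included.

{"op": "move_arm", "data": {"steps": [{"hand":0,"linear":[0.05,0,1.5],"roll":0},{"hand":0,"linear":[0.05,0,3],"roll":0},{"hand":0,"linear":[0.05,0,4.5],"roll":0},{"hand":0,"linear":[0.05,0,6],"roll":0},{"hand":0,"linear":[0.05,0,7],"roll":0},{"hand":0,"linear":[0.05,0,7.8],"roll":0},{"hand":0,"linear":[0.05,0,8.3],"roll":0},{"hand":0,"linear":[0.05,0,8.5],"roll":0},{"hand":0,"linear":[0.05,0,8.5],"roll":0},{"hand":0,"linear":[0.05,0,8.5],"roll":0}]}}

```text
time: 2.7
ee_pos: [0.6035, -0.1061, 0.0523]
orientation: [0.981, 0.196, 0.001, 0.0]
force: [1.2, 0.1, 0.5]
grip_width: 0.002
```

```bash
python3 - <<'E'
from h import *
go(-.1,0,.050)
s=snap('side','side2.png')
cv2.imwrite('pics/c2.png',cv2.resize(s[170:320,280:480],None,fx=4,fy=4,interpolation=cv2.INTER_CUBIC)) 
E
```

```text
t 2.7 fix xyz -121.5 -2.2 52.3 F fix [-0.4, -1.1, 0.5]
units [-0.09 -0.86  0.09] yaw 22.65 tilt -1.0 grip 0.0
```

View pics/c2.png

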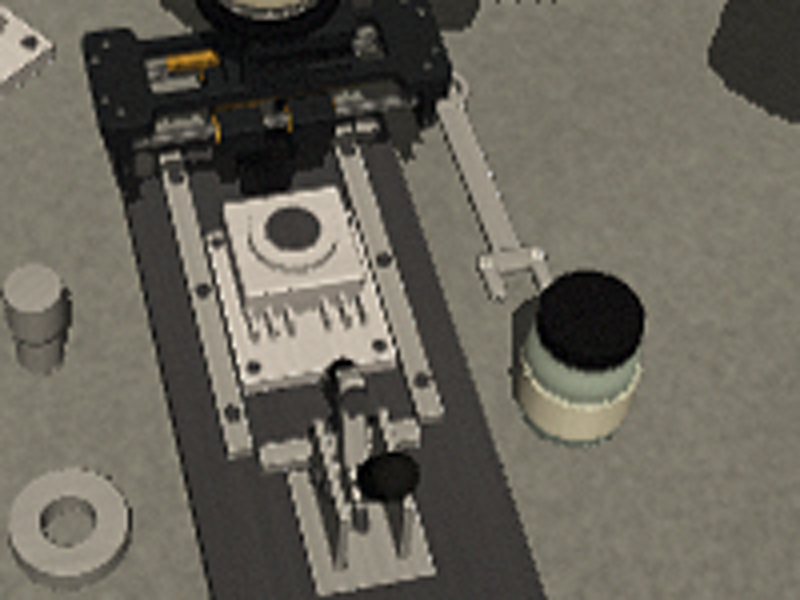

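The side view shows the shut fingers in the channel behind the cover, at about crop (268,165) and nearly centred. Next is a slow push.

{"op": "move_arm", "data": {"steps": [{"hand":0,"linear":[-0.09,0,0.05],"roll":0},{"hand":0,"linear":[-0.09,-0.2,0.05],"roll":0},{"hand":0,"linear":[-0.09,-0.4,0.05],"roll":0},{"hand":0,"linear":[-0.09,-0.6,0.05],"roll":0},{"hand":0,"linear":[-0.09,-0.7,0.05],"roll":0},{"hand":0,"linear":[-0.09,-0.8,0.05],"roll":0},{"hand":0,"linear":[-0.09,-0.9,0.05],"roll":0},{"hand":0,"linear":[-0.09,-1.0,0.05],"roll":0},{"hand":0,"linear":[-0.09,-1.1,0.05],"roll":0},{"hand":0,"linear":[-0.09,-1.2,0.05],"roll":0},{"hand":0,"linear":[-0.09,-1.3,0.05],"roll":0},{"hand":0,"linear":[-0.09,-1.4,0.05],"roll":0}]}}

```text
time: 3.75
ee_pos: [0.5873, -0.0741, 0.0502]
orientation: [0.98, 0.197, 0.0, 0.0]
force: [1.2, -3.3, -0.4]
grip_width: 0.003
```

```bash
python3 -c "
from h import *
go(-.0595,0,.050)"
```

```text
t 3.75 fix xyz -85.8 0.3 50.2 F fix [-3.5, 0.2, -0.4]
units [ 0.01 -1.05  0.01] yaw 22.68 tilt -1.0 grip 0.0
```

{"op": "move_arm", "data": {"steps": [{"hand":0,"linear":[0,-0.1,0],"roll":0},{"hand":0,"linear":[0,-0.2,0],"roll":0},{"hand":0,"linear":[0,-0.3,0],"roll":0},{"hand":0,"linear":[0,-0.4,0],"roll":0},{"hand":0,"linear":[0,-0.5,0],"roll":0},{"hand":0,"linear":[0,-0.6,0],"roll":0},{"hand":0,"linear":[0,-0.7,0],"roll":0},{"hand":0,"linear":[0,-0.8,0],"roll":0},{"hand":0,"linear":[0,-0.87,0],"roll":0},{"hand":0,"linear":[0,-0.9,0],"roll":0}]}}

```text
time: 4.58
ee_pos: [0.5789, -0.0536, 0.0502]
orientation: [0.98, 0.197, 0.001, 0.001]
force: [3.8, -8.1, -0.0]
grip_width: 0.006
```

```bash
python3 -c "
from h import *
go(-.0595,0,.050)"
```

```text
t 4.58 fix xyz -63.6 0.2 50.2 F fix [-8.9, -0.3, -0.0]
units [ 0.01 -0.16  0.01] yaw 22.73 tilt -1.0 grip 0.01
```

{"op": "move_arm", "data": {"steps": [{"hand":0,"linear":[0,-0.04,0],"roll":0},{"hand":0,"linear":[0,-0.08,0],"roll":0},{"hand":0,"linear":[0,-0.08,0],"roll":0}]}}

```text
time: 4.83
ee_pos: [0.5788, -0.0535, 0.0505]
orientation: [0.98, 0.197, 0.001, 0.002]
force: [3.8, -12.1, 0.6]
grip_width: 0.003
```

```bash
python3 -c "
from h import *
go(-.0595,0,.050)"
```

```text
t 4.83 fix xyz -63.5 0.1 50.5 F fix [-12.6, 1.1, 0.6]
units [ 0.   -0.16  0.02] yaw 22.76 tilt -0.99999 grip 0.0
```

The cover stalls at 12.6 N, about 4 mm before I expected it to stop. I need to see whether it is home or wedged.

```bash
python3 - <<'E'
from h import *
s=snap('side','side3.png')
for P in[(.05,-.03,.028),(.05,.03,.028),(.037,-.034,.028),(.037,.034,.028),(-.05+.0318,0,.062)]:
    w=np.r_[O+P[0]*FX+P[1]*FY,P[2]]; q=proj('side',w); print(P,((q-[315,195])*7).round())
cv2.imwrite('pics/c3.png',cv2.resize(s[195:280,315:425],None,fx=7,fy=7,interpolation=cv2.INTER_CUBIC)) 
E
```

```text
(0.05, -0.03, 0.028) [247. 600.]
(0.05, 0.03, 0.028) [446. 565.]
(0.037, -0.034, 0.028) [224. 565.]
(0.037, 0.034, 0.028) [448. 526.]
(-0.0182, 0, 0.062) [297. 328.]
```

View pics/c3.png

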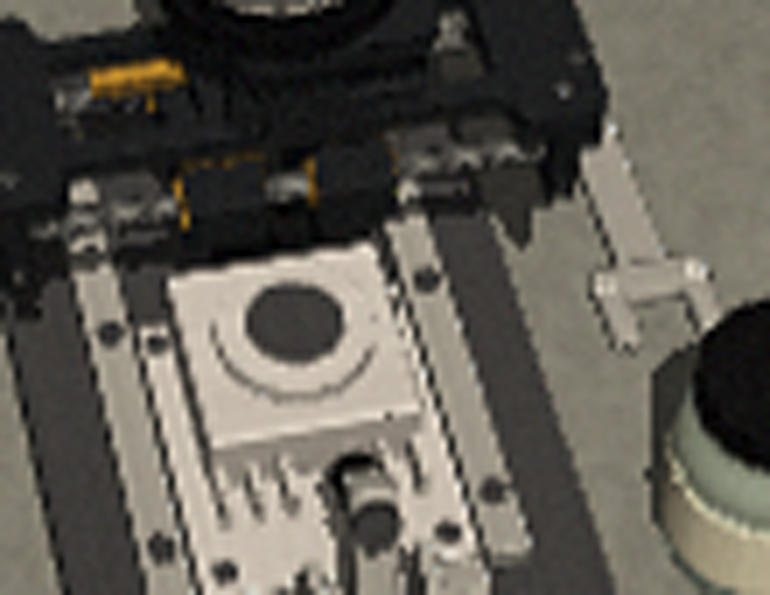

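The crop cuts off the stop. The cover's front holes, at crop (224,572) and (448,532), put it within a few mm of home. I need the stop gap itself.

```bash
python3 - <<'E'
from h import *
s=cv2.imread('pics/side3.png')
cv2.imwrite('pics/c4.png',cv2.resize(s[255:305,330:400],None,fx=10,fy=10,interpolation=cv2.INTER_CUBIC)) 
for y in(-.035,.035):
  for x,z in((.05,.026),(.062,.026),(.05,.028),(.046,.028)):
    w=np.r_[O+x*FX+y*FY,z]; print(x,y,z,((proj('side',w)-[330,255])*10).round())
E
```

```text
0.05 -0.035 0.026 [179. 267.]
0.062 -0.035 0.026 [191. 317.]
0.05 -0.035 0.028 [179. 262.]
0.046 -0.035 0.028 [174. 245.]
0.05 0.035 0.026 [510. 208.]
0.062 0.035 0.026 [525. 257.]
0.05 0.035 0.028 [511. 203.]
0.046 0.035 0.028 [506. 186.]
```

View pics/c4.png

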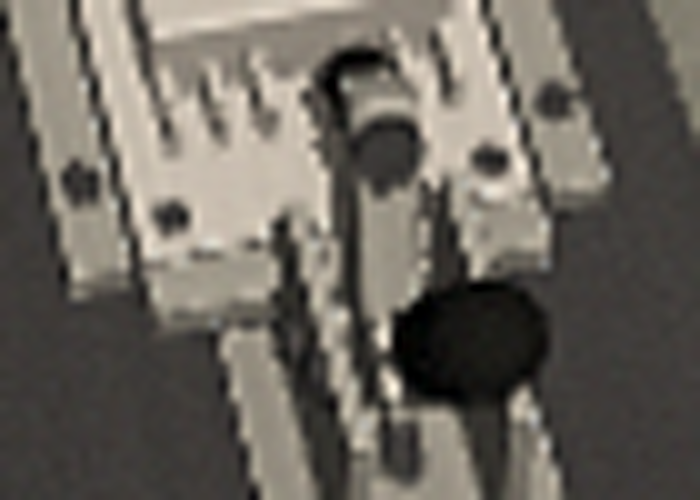

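The view shows the cover's front edge meeting the stop bar with no dark gap, at about (215,250) and (490,192), in line with the rail ends. One firmer nudge will confirm it's seated and not wedged.

{"op": "move_arm", "data": {"steps": [{"hand":0,"linear":[0,-0.06,0],"roll":0},{"hand":0,"linear":[0,-0.12,0],"roll":0},{"hand":0,"linear":[0,-0.12,0],"roll":0},{"hand":0,"linear":[0,-0.12,0],"roll":0}]}}

```text
time: 5.22
ee_pos: [0.5788, -0.0532, 0.0513]
orientation: [0.98, 0.198, 0.002, 0.004]
force: [4.5, -19.9, 0.3]
grip_width: 0.003
```

```bash
python3 -c "
from h import *
go(-.09,0,.050)"
```

```text
t 5.22 fix xyz -63.2 0.0 51.3 F fix [-20.1, 3.6, 0.3]
units [0.   1.07 0.06] yaw 22.81 tilt -0.99996 grip 0.0
```

It holds at 20 N with only 0.3 mm of movement, so the cover is home. Next I'll retreat, rise and cross over the clamp.

{"op": "move_arm", "data": {"steps": [{"hand":0,"linear":[0,0.5,0],"roll":0},{"hand":0,"linear":[0,1.2,0],"roll":0},{"hand":0,"linear":[0,1.2,0],"roll":0},{"hand":0,"linear":[0,1.2,-1.5],"roll":0},{"hand":0,"linear":[0,1.2,-3],"roll":0},{"hand":0,"linear":[0,1.2,-4.5],"roll":0},{"hand":0,"linear":[0,1.2,-6],"roll":0},{"hand":0,"linear":[0,1.2,-8],"roll":0},{"hand":0,"linear":[0,1.2,-8],"roll":0},{"hand":0,"linear":[0,-0.3,-8],"roll":0},{"hand":0,"linear":[0,-1.8,-8],"roll":0},{"hand":0,"linear":[0,-3.3,-8],"roll":0},{"hand":0,"linear":[0,-4.8,-8],"roll":0},{"hand":0,"linear":[0,-6.3,-8],"roll":0},{"hand":0,"linear":[0,-7.8,-8],"roll":0},{"hand":0,"linear":[0,-9.3,-8],"roll":0},{"hand":0,"linear":[0,-10.3,-8],"roll":0},{"hand":0,"linear":[0,-10.3,-8],"roll":0},{"hand":0,"linear":[0,-10.3,-8],"roll":0}]}}

```text
time: 6.8
ee_pos: [0.4753, 0.1903, 0.2489]
orientation: [0.98, 0.198, -0.001, -0.0]
force: [-0.2, -0.6, -0.0]
grip_width: 0.001
```

```bash
python3 -c "
from h import *
go(.195,0,.145)"
```

```text
t 6.8 fix xyz 201.3 1.2 248.9 F fix [-0.4, 0.4, -0.0]
units [0.06 0.26 4.16] yaw 22.89 tilt -1.0 grip 0.0
```

{"op": "move_arm", "data": {"steps": [{"hand":0,"linear":[0.05,0,1.5],"roll":0},{"hand":0,"linear":[0.05,0,3],"roll":0},{"hand":0,"linear":[0.05,0,3.8],"roll":0},{"hand":0,"linear":[0.05,0,4.15],"roll":0},{"hand":0,"linear":[0.05,0,4.15],"roll":0},{"hand":0,"linear":[0.05,0.4,4.15],"roll":0},{"hand":0,"linear":[0.05,0.8,4.15],"roll":0},{"hand":0,"linear":[0.05,1.1,4.15],"roll":0},{"hand":0,"linear":[0.05,1.25,4.15],"roll":0},{"hand":0,"linear":[0.05,1.4,4.15],"roll":0},{"hand":0,"linear":[0.05,1.55,4.15],"roll":0},{"hand":0,"linear":[0.05,1.7,4.15],"roll":0}]}}

```text
time: 7.8
ee_pos: [0.4947, 0.1512, 0.1471]
orientation: [0.981, 0.196, 0.0, -0.002]
force: [-6.3, 11.3, 9.6]
grip_width: 0.005
```

```bash
python3 - <<'E'
from h import *
go(.125,0,.145)
s=snap('side','side5.png')
cv2.imwrite('pics/c5.png',cv2.resize(s[200:350,280:480],None,fx=4,fy=4,interpolation=cv2.INTER_CUBIC)) 
E
```

```text
t 7.8 fix xyz 157.8 -1.5 147.1 F fix [12.8, 1.4, 9.6]
units [-0.06  1.31  0.08] yaw 22.6 tilt -0.99999 grip 0.0
```

View pics/c5.png

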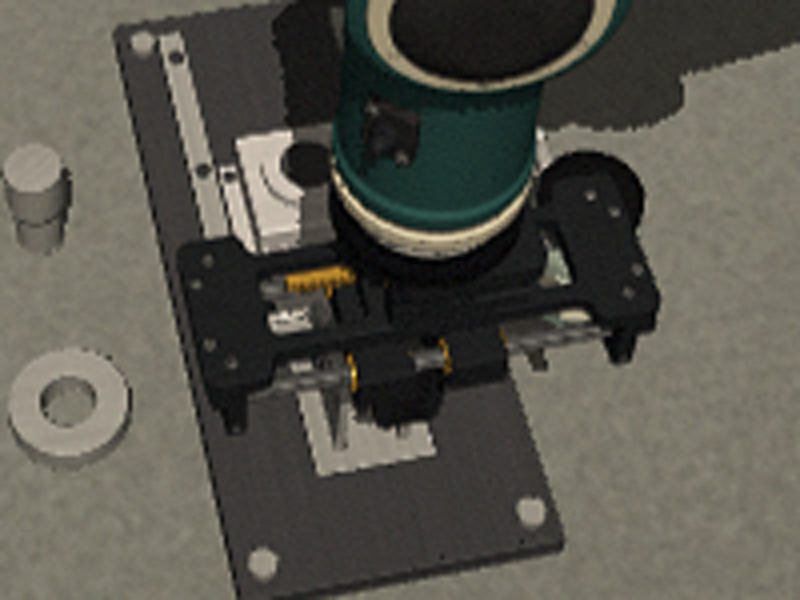

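The fingers are on the handle from the +x side, with 12.8 N sideways and 9.6 N of upward drag. I'll keep pushing while rising along with the handle.

{"op": "move_arm", "data": {"steps": [{"hand":0,"linear":[0,0.1,-0.1],"roll":0},{"hand":0,"linear":[0,0.25,-0.17],"roll":0},{"hand":0,"linear":[0,0.4,-0.24],"roll":0},{"hand":0,"linear":[0,0.55,-0.3],"roll":0},{"hand":0,"linear":[0,0.7,-0.35],"roll":0}]}}

```text
time: 8.27
ee_pos: [0.5014, 0.1356, 0.1562]
orientation: [0.98, 0.197, 0.0, -0.002]
force: [-3.1, 5.2, 5.8]
grip_width: 0.007
```

```bash
python3 -c "
from h import *
go(.125,0,.150)"
```

```text
t 8.27 fix xyz 140.8 -1.6 156.2 F fix [6.0, 0.9, 5.8]
units [-0.06  0.63  0.25] yaw 22.68 tilt -0.99999 grip 0.01
```

{"op": "move_arm", "data": {"steps": [{"hand":0,"linear":[0,0.15,0],"roll":0},{"hand":0,"linear":[0,0.3,0],"roll":0},{"hand":0,"linear":[0,0.45,0],"roll":0},{"hand":0,"linear":[0,0.6,0],"roll":0},{"hand":0,"linear":[0,0.75,0],"roll":0},{"hand":0,"linear":[0,0.9,0],"roll":0},{"hand":0,"linear":[0,0.9,0],"roll":0}]}}

```text
time: 8.85
ee_pos: [0.5101, 0.1122, 0.1545]
orientation: [0.981, 0.196, -0.0, 0.0]
force: [0.0, -0.6, 0.2]
grip_width: 0.005
```

```bash
python3 -c "
from h import *
go(.195,0,.25)"
```

```text
t 8.85 fix xyz 115.9 -0.6 154.5 F fix [-0.5, 0.2, 0.2]
units [-0.03 -3.16 -3.82] yaw 22.65 tilt -1.0 grip 0.0
```

The contact force fell to zero past centre, so the clamp snapped over. Now I'll retreat, rise and move clear for a check.

{"op": "move_arm", "data": {"steps": [{"hand":0,"linear":[0,-1.5,0],"roll":0},{"hand":0,"linear":[0,-3.2,0],"roll":0},{"hand":0,"linear":[0,-3.2,-1.5],"roll":0},{"hand":0,"linear":[0,-3.2,-3],"roll":0},{"hand":0,"linear":[0,-3.2,-4.5],"roll":0},{"hand":0,"linear":[0,-3.2,-6],"roll":0},{"hand":0,"linear":[0,-3.2,-6],"roll":0},{"hand":0,"linear":[0,-3.2,-6],"roll":0}]}}

```text
time: 9.52
ee_pos: [0.4808, 0.1874, 0.3082]
orientation: [0.98, 0.197, 0.003, -0.0]
force: [-0.1, -0.3, -0.2]
grip_width: 0.007
```

{"op": "move_arm", "data": {"steps": [{"hand":0,"linear":[-0.9,1.3,0],"roll":0},{"hand":0,"linear":[-1.8,2.6,0],"roll":0},{"hand":0,"linear":[-2.7,3.9,0],"roll":0},{"hand":0,"linear":[-3.6,5.2,0],"roll":0},{"hand":0,"linear":[-4.5,6.5,0],"roll":0},{"hand":0,"linear":[-5.4,7.8,0],"roll":0},{"hand":0,"linear":[-6.3,9.1,0],"roll":0},{"hand":0,"linear":[-7.2,10.4,0],"roll":0},{"hand":0,"linear":[-8.1,11.7,0],"roll":0},{"hand":0,"linear":[-9,13,0],"roll":0},{"hand":0,"linear":[-9.9,14.3,0],"roll":0},{"hand":0,"linear":[-10.8,15.6,0],"roll":0},{"hand":0,"linear":[-11.7,16.9,0],"roll":0},{"hand":0,"linear":[-12.6,18.2,0],"roll":0},{"hand":0,"linear":[-13.5,19.5,0],"roll":0},{"hand":0,"linear":[-14.4,20.8,0],"roll":0},{"hand":0,"linear":[-15.3,22.1,0],"roll":0},{"hand":0,"linear":[-15.3,22.1,0],"roll":0},{"hand":0,"linear":[-15.3,22.1,0],"roll":0},{"hand":0,"linear":[-15.3,22.1,0],"roll":0}]}}

```text
time: 11.18
ee_pos: [0.3387, -0.4694, 0.3026]
orientation: [0.981, 0.196, -0.001, -0.002]
force: [-0.3, 0.3, -0.1]
grip_width: 0.005
```

```bash
python3 - <<'E'
from h import *
go(0,0,.3)
s=snap('side','side6.png');t=snap('top','top6.png')
b=cv2.resize(s[190:355,270:450],None,fx=3.2,fy=3.2,interpolation=cv2.INTER_CUBIC)
a=cv2.resize(t[160:325,180:390],(800-b.shape[1],int(165*(800-b.shape[1])/210)),interpolation=cv2.INTER_AREA)
c=np.zeros((b.shape[0],800,3),np.uint8);c[:,:b.shape[1]]=b;c[:a.shape[0],b.shape[1]:]=a
cv2.imwrite('pics/c6.png',c)
s0=cv2.imread('pics/side0.png');d=cv2.absdiff(s,s0).max(2)
print('changed px: socket,bearing,grease,wrench',[(d[r0:r1,c0:c1]>50).sum() for r0,r1,c0,c1 in((235,265,278,300),(285,318,280,315),(236,280,408,442),(186,232,384,408))])
E
```

```text
t 11.18 fix xyz -354.0 382.6 302.6 F fix [0.4, 0.2, -0.1]
units [ 15.27 -14.2    0.16] yaw 22.63 tilt -0.99999 grip 0.01
changed px: socket,bearing,grease,wrench [np.int64(0), np.int64(0), np.int64(0), np.int64(0)]
```

View pics/c6.png

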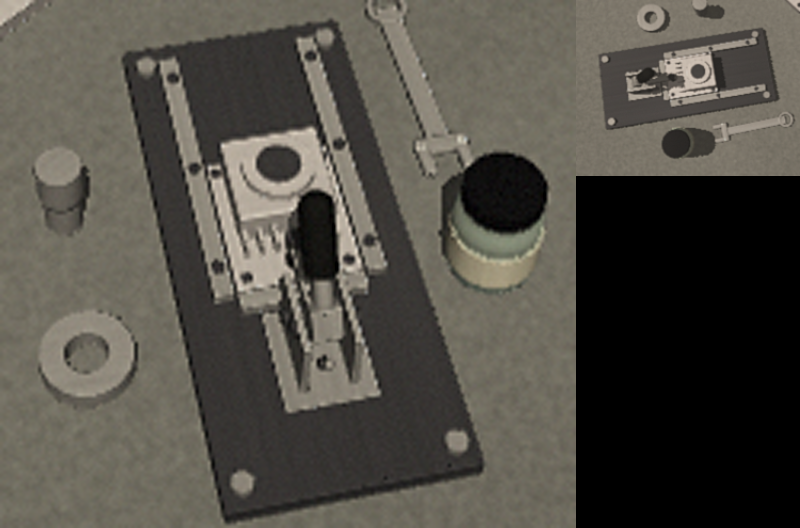

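The clamp handle now leans over the cover, with its tip at crop (317,195), and the cover sits against the stop. The bystanders haven't changed. One last numeric check of the handle angle and cover position follows.

```bash
python3 - <<'E'
from h import *
s=cv2.imread('pics/side6.png');t=cv2.imread('pics/top6.png')
S=lambda x,y:(x/3.2+270-.34,y/3.2+190-.34)
for q in((246,277),(349,259)):
    d=onz('side',*S(*q),.028)[:2]-O;print('hole',(d@FX*1000).round(1),(d@FY*1000).round(1))
for a in(.48,.3,0): 
    for r in(.089,.045):
        w=np.r_[O+FX*(.105-r*np.sin(a)),.066+r*np.cos(a)];print(a,r,((proj('side',w)-[270,190])*3.2).round(),proj('top',w).round(1))
m=cv2.inRange(cv2.cvtColor(t,cv2.COLOR_BGR2GRAY)[215:245,215:275],0,32);ys,xs=np.nonzero(m);print('top dark',xs.min()+215,xs.max()+215,ys.mean()+215)
print(bot.sense()['force'])
E
```

```text
hole 38.0 -35.2
hole 38.1 33.1
0.48 0.089 [316. 196.] [247.4 227.1]
0.48 0.045 [321. 261.] [241.1 231.6]
0.3 0.089 [323. 210.] [239. 228.]
0.3 0.045 [325. 269.] [237.1 232. ]
0 0.089 [335. 245.] [224.7 230. ]
0 0.045 [330. 286.] [230.3 233. ]
top dark 238 252 231.48333333333335
[-0.43632808  0.61003559  0.98899163]
```

The handle end matches 0.48 rad of lean towards the cover, which is shut, and the front holes are square with the channel. I'll take one last close look at the stop joint before handing in.

```bash
python3 - <<'E'
from h import *
s=cv2.imread('pics/side6.png')
cv2.imwrite('pics/c7.png',cv2.resize(s[260:305,330:400],None,fx=11,fy=11,interpolation=cv2.INTER_NEAREST))
g=cv2.cvtColor(s,cv2.COLOR_BGR2GRAY);print(g[272:292,349:356].T)
E
```

```text
[[176 177 175 180 181 177 178 157  90 134 140 141 148 152  98  89  50  53
   52  54]
 [175 172 174 176 175 177 183 182 103 137 136 141 145 142  94  87  49  50
   54  54]
 [174 176 173 177 175 175 183 193 102 133 139 145 143 130 106 109  38  36
   51  49]
 [173 172 173 175 174 172 176 176 131 131 138 143 139 114  91  78 114 145
  135  72]
 [175 174 175 175 173 174 170 154 152 133 139 142 133  90  90  94 161 133
  131 131]
 [174 177 177 177 177 177 165 113 138 136 140 149 157  96  80  59 133 125
  126 128]
 [172 170 173 178 177 180 163  67 139 136 138 150 159  99  83  63 139 130
  128 124]]
```

View pics/c7.png

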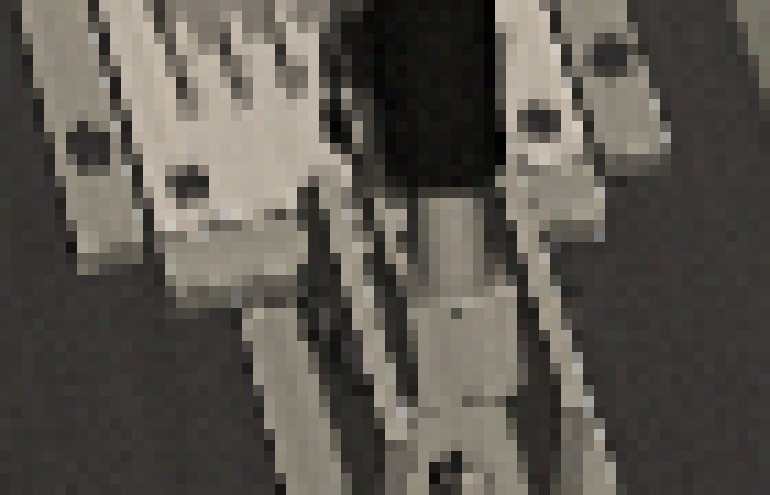

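The joint shows only a broken, sub-pixel dark line between the cover's flange and the stop bar, at about (225,222), so the cover is seated. Handing in.

```bash
python3 -c "
from rig import bot
print(bot.sign_off())"
```

```text
the job is handed in; nothing more can be done
None
```

The cover is home against the end stop and the toggle clamp is shut on it. I handed the job in at about 11.4 s of the 48 s allowed.

- **Cover:** I pushed it from behind with the shut fingertips, centred in the channel. At the stop it took 20 N with only 0.3 mm of movement, against the 4 to 9 N it takes to slide. The last close-up shows no gap at the stop beyond a line thinner than a pixel. Both front holes measure x = 38 mm, so it sits square.
- **Clamp:** I pushed the handle from behind near its tip. The force peaked at about 13 N sideways among my readings, then fell to zero past centre as it snapped over. In the last side view the handle end matches a lean of about 0.48 rad towards the cover, which is about the expected shut reading of 0.98. The handle hides the pad, so I did not see it touch the cover.
- **Bystanders:** The socket, bearing, grease jar and wrench show no changed pixels between the first and last side views. I did not check the look-alike covers afterwards, but the arm's path kept clear of them. The robot is clear of everything.

**Disagreements:**
- The fingers stopped about 4 mm earlier than I had worked out, probably because they are thicker than the 18 mm pads.
- The two cameras disagreed by about 2 mm, roughly the stated calibration error.
- One move call was refused because its rows had no roll value, and nothing moved.

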